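# Feel for the blind hole

### The job

Swing the cabinet door open by its handle to about a right angle and take either one of the two spacers out of the rack on the inside of the door, leaving the other in its place. Feel for its blind hole by pushing it end-on over the fixed pin of the stand, trying the other end if the first is solid, until the pin goes well into the hole (about 2 cm or more); then draw it off and turn it so that the hole points straight up. Finish while still holding it in the gripper, still, hole up, clear of everything and about 20 cm above the bench, without knocking over or shoving the other things on the bench.

Things in the scene. Friction and masses are not known exactly. Their poses are not given: they have to be found in the camera images.
- cabinet: white bench cabinet, fixed, 160 deep x 266 wide x 180 mm high, roofed. Origin: on the bench, middle of the front face; x points into the cabinet (away from the front), y to its left seen from the robot, z up. One door closes the front, hinged on the right (-y) edge
- door (a joint): door angle in rad: 0 closed, grows as the free (left) edge swings out towards the robot, stop at 1.9; it stays where it is left (light friction). The rack is clear of the cabinet from about 1.4. Door panel 12 mm thick, 250 wide, top edge 165 mm above the bench
- door_hinge (a point): point on the door's vertical hinge line, 130 mm above the bench; its axes turn with the door: y runs along the panel from the hinge to the free edge, x is square to the panel, pointing to the inner (rack) side
- door_handle (a point): grip point on the handle, a vertical round steel bar 10 mm in diameter outside the door, 30 mm clear of the panel, held by an arm at its foot, free at the top; it runs from 100 to 165 mm above the bench, this point is at 145 mm, 225 mm along the door from the hinge. Can be pinched from above; being round it turns between the fingers. Axes as door_hinge
- rack (a point): middle of the rack on the door's inside: 42 mm from the panel, 130 from the hinge, 126 above the bench. Open-topped steel shelf, 84 mm deep, floor at 100 mm, inner lip up to 138 mm. Two cradles (pairs of 8 mm rails), 85 and 175 mm along the door from the hinge, hold a spacer each, axis square to the panel, centre 126 mm above the bench, 46 mm free between them. Axes as door_hinge
- spacer_a: one of two outwardly identical aluminium blind spacers: plain cylinder 44 mm diameter x 64 long, about 0.2 kg, starting in a cradle of the door's rack. Origin: its centre; x is the cylinder's axis. One flat end is solid, the other has a centred blind hole 24 mm diameter, 44 deep; which end (+x or -x) is NOT given and differs between the two: it must be felt for
- spacer_b: one of two outwardly identical aluminium blind spacers: plain cylinder 44 mm diameter x 64 long, about 0.2 kg, starting in a cradle of the door's rack. Origin: its centre; x is the cylinder's axis. One flat end is solid, the other has a centred blind hole 24 mm diameter, 44 deep; which end (+x or -x) is NOT given and differs between the two: it must be felt for
- stand: feeler stand fixed to the bench: base plate 90 x 80 x 12 mm high, upright block 30 x 50 mm, top 82 mm above the bench. Origin: on the bench, middle of the base's front edge. A level steel pin 12 mm diameter sticks out of the block by 33 mm along the stand's -x direction; base and block have +x behind the pin, block face at x = +40 mm, base from x = 0 to 90 mm
- pin_tip (a point): centre of the pin's free end, 60 mm above the bench, at x = +7 mm of the stand. Axes as stand: the pin points along -x
- reagent: bystander, loose: a glass reagent bottle with blue screw cap, 64 dia x 130 high mm; origin at its underside; leave it where it is
- beaker: bystander, loose: an empty glass beaker, 68 dia x 90 high mm; origin at its underside; leave it where it is
- cork_ring: bystander, loose: a cork flask ring, 90 outside, 60 inside, 25 high mm; origin at its underside; leave it where it is
- jar: bystander, loose: a white jar with blue lid, 60 dia x 60 high mm; origin at its underside; leave it where it is
- brush: bystander, loose: a hand brush lying on the bench, about 200 long mm; origin at its underside; leave it where it is
- weight: bystander, loose: a brass weight, 36 dia x 40 high mm; origin at its underside; leave it where it is
Not all that is in view belongs to the job. Leave any orange or pink look-alike of the stand alone.

How it is judged:
On the way, in this order (a step that is already met when the one before it is completed fails the run):
1. the door is swung open (at least 1.2 rad) (value of joint door above 1.2 rad), for 0.1 s.
2. the pin is well inside a spacer's blind hole (about 17 mm or more) (distance between any of spacer_a, spacer_b and pin_tip below 0.015 m), for 0.1 s.
At the end, for the whole second after the job is handed in: One spacer is held in the fingers (more than 1 N) with its blind hole up, axis within 15 degrees of vertical, its centre more than 14 cm above the bench, at rest (under 3 cm/s), not touching stand, cabinet, door or the other spacer; the other spacer is still in the rack (within 8 cm of its middle) (((angle between spacer_a's own x axis and vertical below 0.27 rad and height (world z) of spacer_a above 0.14 m and contact force between the fingers and spacer_a above 1 N and linear speed of spacer_a below 0.03 m/s and contact force between spacer_a and stand below 0.2 N and contact force between spacer_a and cabinet below 0.2 N and contact force between spacer_a and spacer_b below 0.2 N and distance between spacer_b and rack below 0.08 m and height (world z) of spacer_b above 0.11 m) or (angle between spacer_b's own x axis and vertical above 2.87 rad and height (world z) of spacer_b above 0.14 m and contact force between the fingers and spacer_b above 1 N and linear speed of spacer_b below 0.03 m/s and contact force between spacer_b and stand below 0.2 N and contact force between spacer_b and cabinet below 0.2 N and contact force between spacer_b and spacer_a below 0.2 N and distance between spacer_a and rack below 0.08 m and height (world z) of spacer_a above 0.11 m))); the arm keeps its last pose, push and grip.
It fails at once if another thing on the bench is shoved more than 4 cm (distance of any of reagent, beaker, cork_ring, jar, brush, weight from where it was at the start of the episode above 0.04 m).
It fails at once if a standing thing on the bench is knocked over (angle between any of reagent, beaker, jar, weight's own z axis and vertical above 0.6 rad).
It also fails if it takes over 72 s, if anything falls off the work surface, if the arm or the gripper's body presses on something with over 40 N, if the wrist force passes 120 N, or if a joint passes its speed limit or range.

### The arm

A 7-joint arm with a two-finger parallel gripper is mounted at the origin on the work surface. World frame = base frame: x ahead of the robot, y to its left, z up, the work surface at z = 0. Lengths are in m, angles in rad, forces in N, time in s.
With the tool pointing down it reaches from about 0.425 to 0.925 m from the base axis. Payload 6.8 kg.
Tool frame: the origin (TCP) lies midway between the tips of the shut fingers; the grasp point (between the pads) lies 19 mm behind it; x points along the fingers, y is the direction in which the jaws open and shut, and the axes are right-handed (so a half turn about x gives the same grasp; the last joint's range is limited). The gripper opens to 85 mm and grips with 20 to 120 N. Pads are 22 mm wide; open, the fingers measure 114 mm over their backs; the gripper's body (76 mm by 85 mm) begins 54 mm behind the grasp point. The pads swing forward as they close: fully open they stand 13 mm farther back than shut.
Start: joints at [1.086, 0.477, 0.022, 1.555, -0.011, 1.109, -0.083], TCP at [0.248, -0.628, 0.231] pointing down, gripper open.
Joint ranges: [-2.96, 2.96], [-0.34, 2.1], [-1.41, 1.46], [0.24, 2.44], [-1.37, 4.51], [0.17, 1.92], [-2.96, 2.96]. Speed limits (rad/s): [2.39, 2.39, 3.14, 3.14, 3.14, 3.14, 3.14].

### API

Orientations are given as a rotation vector (axis times angle).
In Python, from bench import r gives the robot as it stands.
- The arm moves only by the tool carry_out, never from a script. Its argument "targets" is one flat list of numbers, 7 for each row, row after row: the finger opening in m, from 0 to 0.0854, then the shift along the tool's x, y, z in m, then the turn, a rotation vector about the tool's x, y, z in units of 5 degrees (1.0 is 5 degrees). A call has 1 to 12 rows; each row is the pose to reach, as a shift and turn from the pose measured when the call began, along the tool's axes at that moment; what a row does not reach only later rows make up. A row lasts 1/8 s, in which the tool goes at most 62.5 mm and 10.7 degrees, less where a joint would pass 70% of its speed; a pose out of reach is approached as far as the arm can. A call with a gripper value outside its range is refused whole. The fingers move at their own pace and stop on an object; "squeeze" is the grip in N (left out, the last holds). Time passes only in rows, so rows that repeat a pose let the fingers close. It gives the time, the measured TCP pose, the force and the opening at its end, in the units of the state.
- r.get_obs(): the state, without advancing time (a new reading comes with each control period).
- r.grab_frame(name): name is "scene" or "top" or "wrist"; returns the picture (400x640x3 uint8, blue, green, red); there is no depth.
- r.camera_info(name): a dict with "fx", "fy", "cx", "cy" (pixels), "D" ([k1, k2, p1, p2, k3] as OpenCV has them; the pictures are not rectified), "xyz" and "orientation" of the camera in the world. Camera axes: x right, y up, looking along -z (the intrinsics and any distortion apply to the point x, -y, -z); pixel columns grow to the right and rows downward; lengths in m; the calibration is good to about 2 mm. A picture is of the moment at which its call begins: read the wrist's pose just before it. camera_info takes no time and is no camera call; for the wrist camera it gives the pose at the moment of the call.
- r.hand_in(): hands the job in, once; it reports no verdict.
The state is a dict: "clock": time; "joints": joint angles; "qvel": joint speeds; "tau": joint torques, N m; "tcp_pos": TCP position; "orientation": TCP orientation; "contact_force": force on the tool from outside, world axes, zero at the start; "moment": the same for the moment, N m; "grip_width": finger opening in m.
Only numpy, scipy, OpenCV 4.12 (cv2) and the standard library are available. Lean on these libraries where they do the work, as an engineer would, in place of code of your own. Each camera call takes 0.05 s, during which the arm holds its last target. There are 200 camera calls.

## Working session

There is one attempt and no reset: what is moved stays moved. The work goes in short steps, Python scripts to look and compute and a tool call to move; the robot and the scene stay as the last step left them, time stands still between calls to the robot, and variables do not carry over. Pictures are saved under pics/ and viewed, about 8 in all and at most 12, crops included, and the job is handed in when it is done.

Besides the shell and the picture viewer there is one more tool, called as name(argument=value, ...), one argument or row to a line, values as JSON. carry_out: Moves the arm, as the interface text tells. Its arguments: {"type":"object","properties":{"targets":{"type":"array","items":{"type":"number"}},"squeeze":{"type":"number"}},"required":["targets"]}

```bash
ls; mkdir -p pics
python3 - <<'E'
from bench import r
import cv2
print(r.get_obs())
for n in ("scene","top","wrist"):
    print(n,r.camera_info(n))
for n in ("scene","top"):
    cv2.imwrite(f"pics/{n}0.png",r.grab_frame(n))
E
```

```text
pics
{'clock': 0.0, 'joints': array([ 1.08591074,  0.47780384,  0.02231768,  1.55644069, -0.01147995,
        1.10929013, -0.083068  ]), 'qvel': array([ 0.00101418, -0.00073323, -0.00033348, -0.00022682,  0.00107081,
       -0.00128862, -0.00087843]), 'tau': array([ 8.82837267e-04, -5.96444857e+01,  1.60811618e+00, -2.81190079e+01,
        1.25311731e-02,  9.30764334e-03, -3.01572220e-05]), 'tcp_pos': array([ 0.24813418, -0.62710917,  0.23032733]), 'orientation': array([ 2.01554402,  0.38624603, -2.01652674]), 'contact_force': array([0.30021725, 0.55968186, 0.85433733]), 'moment': array([-0.00456823,  0.04586338,  0.02569021]), 'grip_width': 0.08543905209354927}
scene {'fx': 375.822872498495, 'fy': 375.822872498495, 'cx': 322.3745030171017, 'cy': 200.73584538910225, 'D': array([-0.08006148,  0.        ,  0.        ,  0.        ,  0.        ]), 'xyz': array([1.16216259, 0.66994858, 0.76347337]), 'orientation': array([0.47275316, 1.0391135 , 2.13181092])}
top {'fx': 446.5429113553859, 'fy': 446.5429113553859, 'cx': 320.6725339813396, 'cy': 200.04039253458606, 'D': array([-0.02236469,  0.        ,  0.        ,  0.        ,  0.        ]), 'xyz': array([0.23851396, 0.08320081, 1.45272035]), 'orientation': array([ 0.15412079, -0.14484301, -1.5763749 ])}
wrist {'fx': 292.27001679050096, 'fy': 292.27001679050096, 'cx': 311.6089299855606, 'cy': 195.98154744792453, 'D': array([-0.03197617,  0.        ,  0.        ,  0.        ,  0.        ]), 'xyz': array([ 0.32333392, -0.59752722,  0.37238874]), 'orientation': array([-0.27975826,  0.19260833, -1.18440242])}
```

View pics/scene0.png

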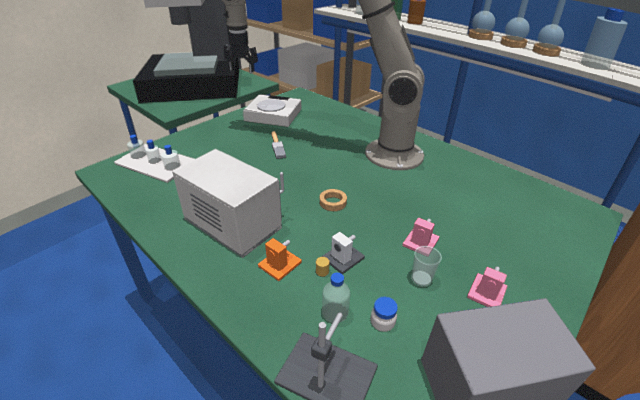

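View pics/top0.png

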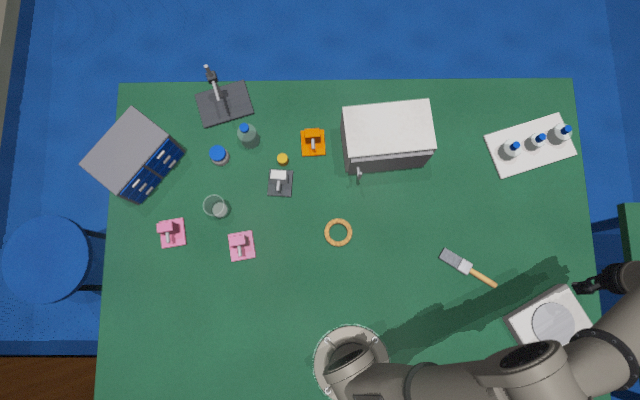

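```bash
cat > h.py <<'E'
import numpy as np, cv2
from scipy.spatial.transform import Rotation as R
from bench import r
def cam(n,ci=None):
    c=ci or r.camera_info(n); K=np.array([[c['fx'],0,c['cx']],[0,c['fy'],c['cy']],[0,0,1]])
    return K,c['D'],np.array(c['xyz']),R.from_rotvec(c['orientation'])
def ray(n,uv,ci=None):
    K,D,p,Rc=cam(n,ci); q=cv2.undistortPoints(np.array(uv,float).reshape(-1,1,2),K,D).reshape(-1,2)
    d=np.c_[q[:,0],-q[:,1],-np.ones(len(q))]; return p,Rc.apply(d)
def onz(n,uv,z,ci=None):
    p,d=ray(n,uv,ci); return p+d*((z-p[2])/d[:,2])[:,None]
def proj(n,P,ci=None):
    K,D,p,Rc=cam(n,ci); q=Rc.inv().apply(np.atleast_2d(P)-p)*[1,-1,-1]
    return cv2.projectPoints(q,np.zeros(3),np.zeros(3),K,D)[0].reshape(-1,2)
def tri(n1,uv1,n2,uv2,c1=None,c2=None):
    p,d=ray(n1,uv1,c1);q,e=ray(n2,uv2,c2);d=d[0]/np.linalg.norm(d[0]);e=e[0]/np.linalg.norm(e[0])
    A=np.c_[d,-e];s=np.linalg.lstsq(A,q-p,rcond=None)[0];a=p+s[0]*d;b=q+s[1]*e
    return (a+b)/2,np.linalg.norm(a-b)
E
python3 - <<'E'
from h import *
a=cv2.imread('pics/top0.png')[90:210,250:450]
cv2.imwrite('pics/top0c.png',cv2.resize(a,None,fx=4,fy=4,interpolation=cv2.INTER_CUBIC))
t=cv2.imread('pics/top0.png')
hsv=cv2.cvtColor(t,cv2.COLOR_BGR2HSV)
m=((hsv[...,1]<50)&(hsv[...,2]>130)).astype(np.uint8)
n,l,s,c=cv2.connectedComponentsWithStats(m)
for i in range(1,n):
    if s[i,4]>40 and 230<c[i][0]<450 and 90<c[i][1]<220:
        k=cv2.findContours((l==i).astype(np.uint8),0,1)[0][0]
        bx=cv2.boxPoints(cv2.minAreaRect(k)); z=0.18 if s[i,4]>1000 else .082
        P=onz('top',bx,z); print(s[i],z,bx.round(1).tolist(),P.round(4).tolist(),np.linalg.norm(np.diff(P,axis=0),axis=1))
E
```

```text
[ 342   98   95   65 4969] 0.18 [[341.3999938964844, 106.0], [431.5, 96.69999694824219], [437.29998779296875, 153.39999389648438], [347.20001220703125, 162.60000610351562]] [[0.7727, 0.0238, 0.18], [0.7994, -0.2506, 0.18], [0.6203, -0.2573, 0.18], [0.595, 0.0101, 0.18]] [0.2757298  0.17921488 0.26859894]
[270 169  17  22 203] 0.082 [[270.0, 169.0], [286.0, 169.0], [286.0, 190.0], [270.0, 190.0]] [[0.6044, 0.2497, 0.082], [0.6038, 0.1989, 0.082], [0.5357, 0.1986, 0.082], [0.5363, 0.2489, 0.082]] [0.0508016  0.06811674 0.05033405]
```

View pics/top0c.png

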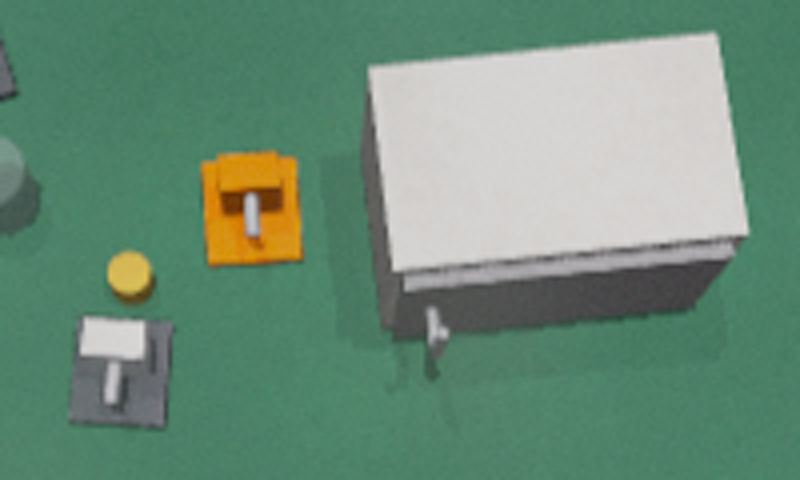

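```bash
python3 - <<'E'
from h import *
def U(*l): return [((u+.5)/4-.5+250,(v+.5)/4-.5+90) for u,v in l]
rf=onz('top',U((393,270),(748,235),(717,34),(370,66)),.18); print('roof',rf.round(4).tolist(),np.linalg.norm(np.roll(rf,-1,0)-rf,axis=1))
b=onz('top',U((69,420),(165,427),(173,322)),.012); print('base',b.round(4).tolist(),np.linalg.norm(np.diff(b,axis=0),axis=1))
k=onz('top',U((82,318),(146,322),(143,361),(80,356)),.082); print('block',k.round(4).tolist(),np.linalg.norm(np.diff(k,axis=0),axis=1))
print('pin',onz('top',U((112,404)),.06)); print('pin root',onz('top',U((115,362)),.066))
print('handle top',onz('top',U((432,312)),.165))
# cabinet frame
y=(rf[0]-rf[1]+rf[3]-rf[2]);y/=np.linalg.norm(y); x=np.array([y[1],-y[0],0]);o=rf.mean(0)-x*.08;o[2]=0
print('cab o',o,'yaw',np.arctan2(x[1],x[0]),np.degrees(np.arctan2(x[1],x[0])))
for w in ((0,.133,.18),(0,-.133,.18),(.16,-.133,.18),(.16,.133,.18),(0,.133,0),(0,-.133,0)): print(w,proj('scene',o+w[0]*x+w[1]*y+[0,0,w[2]]).round(1))
for n in((0.5,0,0),):pass
E
python3 - <<'E'
import cv2
a=cv2.imread('pics/scene0.png')[140:290,160:360]
cv2.imwrite('pics/scene0c.png',cv2.resize(a,None,fx=4,fy=4,interpolation=cv2.INTER_CUBIC))
E
```

```text
roof [[0.6117, 0.0077, 0.18], [0.6357, -0.2563, 0.18], [0.795, -0.2425, 0.18], [0.7722, 0.0216, 0.18]] [0.26512643 0.15991474 0.26504731 0.16105665]
base [[0.536, 0.2675, 0.012], [0.5292, 0.1883, 0.012], [0.6183, 0.1819, 0.012]] [0.07949471 0.08933816]
block [[0.604, 0.2493, 0.082], [0.6001, 0.1985, 0.082], [0.5684, 0.2007, 0.082], [0.573, 0.2505, 0.082]] [0.0509591  0.03180002 0.05003018]
pin [[0.53872343 0.22716296 0.06      ]]
pin root [[0.57168672 0.22442808 0.066     ]]
handle top [[ 0.58335658 -0.02145782  0.165     ]]
cab o [ 0.62396921 -0.12440293  0.        ] yaw 0.08828357914058399 5.058276485064654
(0, 0.133, 0.18) [[279.4 178.8]]
(0, -0.133, 0.18) [[217.  148.3]]
(0.16, -0.133, 0.18) [[173.1 170.1]]
(0.16, 0.133, 0.18) [[235.3 206.9]]
(0, 0.133, 0) [[282.5 227.8]]
(0, -0.133, 0) [[225.  194.7]]
```

View pics/scene0c.png

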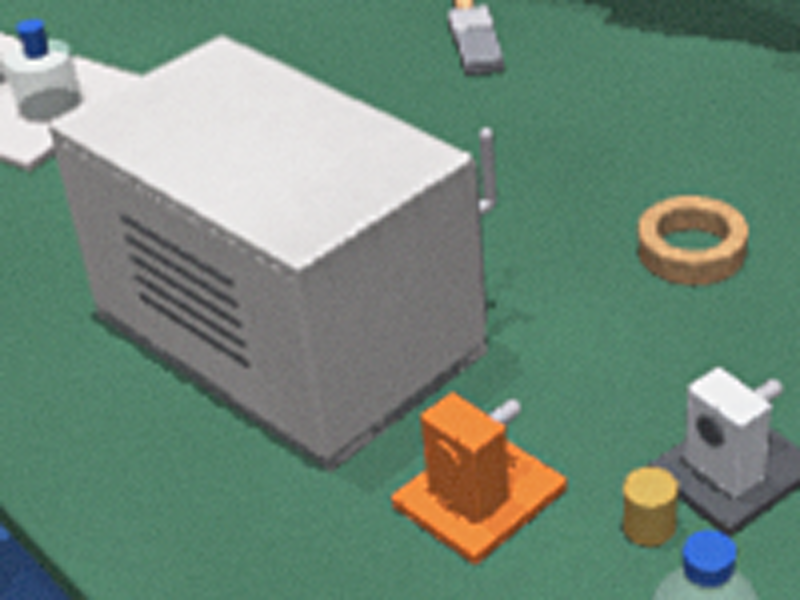

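Run:
```python
from h import *
print(tri('top',[((432.5)/4-.5+250,312.5/4-.5+90)],'scene',[(486.5/4-.5+160,132.5/4-.5+140)]))
print('pin',tri('top',[(112.5/4-.5+250,404.5/4-.5+90)],'scene',[(775.5/4-.5+160,386.5/4-.5+140)]))
o=r.get_obs(); M=R.from_rotvec(o['orientation']).as_matrix(); print(M.round(3),o['tcp_pos'],o['joints'],o['clock'])
for z in (0,.025): print('cork',onz('top',[(338,232)],z))
```

```text
(array([ 0.58109668, -0.02060292,  0.17262246]), np.float64(0.0006248979252782722))
pin (array([0.54047072, 0.22534791, 0.05823686]), np.float64(0.004837840283661058))
[[-0.001  0.368 -0.93 ]
 [ 0.001 -0.93  -0.368]
 [-1.    -0.002  0.   ]] [ 0.24819544 -0.62715178  0.2304253 ] [ 1.08586487  0.47772477  0.02231848  1.55633421 -0.01149628  1.10928694
 -0.08308805] 0.1
cork [[0.41110446 0.03482846 0.        ]]
cork [[0.40813433 0.0356609  0.025     ]]
```

carry_out(
  targets=[0.05,0,-0.22,-0.267,1.6,0,0,0.05,0,-0.4407,-0.5336,3.3,0,0,0.05,0,-0.4407,-0.5336,3.3,0,0,0.05,0,-0.4407,-0.5336,3.3,0,0,0.05,0,-0.4407,-0.5336,3.3,0,0,0.05,0,-0.4407,-0.5336,3.3,0,0,0.05,0,-0.4407,-0.5336,3.3,0,0,0.05,0,-0.4407,-0.5336,3.3,0,0,0.05,0,-0.4407,-0.5336,3.3,0,0,0.05,0,-0.4407,-0.5336,3.3,0,0,0.05,0,-0.4407,-0.5336,3.3,0,0,0.05,0,-0.4407,-0.5336,3.3,0,0],
  squeeze=30,
)

```text
clock: 1.6
tcp_pos: [0.5834, -0.0146, 0.2307]
orientation: [2.173, 0.111, -2.174]
contact_force: [-0.4, -0.7, -0.5]
grip_width: 0.0502
```

```bash
cat >> h.py <<'E'
def st(p=None,yaw=None):
    """print state; shift in tool axes to world point p"""
    o=r.get_obs(); M=R.from_rotvec(o['orientation']).as_matrix()
    print(o['clock'],'tcp',o['tcp_pos'].round(4),'ydir',np.degrees(np.arctan2(M[1,1],M[0,1])).round(2),'j',o['joints'].round(3),'w',o['grip_width'].round(4),'F',o['contact_force'].round(1))
    open('log.txt','a').write(repr((o['joints'].tolist(),o['tcp_pos'].tolist(),o['orientation'].tolist()))+'\n')
    if p is not None: print('tool shift',(M.T@(np.array(p)-o['tcp_pos'])).round(4))
    return o,M
E
python3 - <<'E'
from h import *
o,M=st([.582,-.021,.126]); print(M.round(3))
ci=r.camera_info('wrist'); im=r.grab_frame('wrist')
cv2.imwrite('pics/w1.png',im); print(proj('wrist',[[.582,-.021,.165],o['tcp_pos']],ci), ci['xyz'])
E
```

```text
Traceback (most recent call last):
  File "h.py", line 22, in st
    print(o['clock'],'tcp',o['tcp_pos'].round(4),'ydir',np.degrees(np.arctan2(M[1,1],M[0,1])).round(2),'j',o['joints'].round(3),'w',o['grip_width'].round(4),'F',o['contact_force'].round(1))
                                                                                                                                    ^^^^^^^^^^^^^^^^^^^^^
AttributeError: 'float' object has no attribute 'round'
```

```bash
sed -i "s/o\['grip_width'\].round(4)/round(float(o['grip_width']),4)/" h.py
python3 - <<'E'
from h import *
o,M=st([.582,-.021,.126]); print(M.round(3))
ci=r.camera_info('wrist'); im=r.grab_frame('wrist')
cv2.imwrite('pics/w1.png',im); print(proj('wrist',[[.582,-.021,.165],o['tcp_pos']],ci), ci['xyz'])
E
```

```text
1.6 tcp [ 0.5834 -0.0146  0.2307] ydir -84.42 j [ 0.111  0.341 -0.24   1.767  0.087  1.044 -1.632] w 0.0502 F [-0.4 -0.7 -0.5]
tool shift [0.1047 0.0067 0.002 ]
[[-0.001  0.097 -0.995]
 [ 0.004 -0.995 -0.097]
 [-1.    -0.005  0.   ]]
[[320.32587656 213.34446704]
 [311.97122153 254.29418626]] [ 0.66384007 -0.00729408  0.37278533]
```

View pics/w1.png

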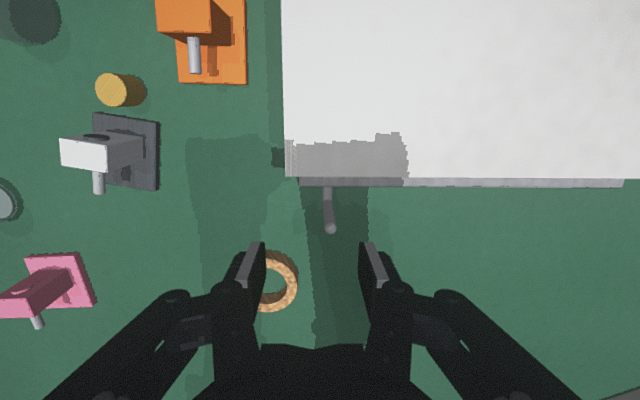

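Run:
```python
from h import *
o,M=st(); ci=r.camera_info('wrist')
p=onz('wrist',[(331,228),(328,229),(336,228),(300,180),(624,183)],.165,ci); print(p)
print('tri',tri('wrist',[(331,227)],'top',[((432.5)/4-.5+250,312.5/4-.5+90)],ci),tri('wrist',[(331,227)],'scene',[(486.5/4-.5+160,132.5/4-.5+140)],ci))
print('stand pin tip',onz('wrist',[(99,192)],.06,ci),'cab roof left',onz('wrist',[(286,176)],.18,ci),proj('wrist',[0.6117, 0.0077, 0.18],ci))
```

```text
1.65 tcp [ 0.5827 -0.0175  0.2305] ydir -84.6 j [ 0.113  0.34  -0.237  1.768  0.088  1.044 -1.632] w 0.0496 F [-0.4  0.   1. ]
[[ 0.56988743 -0.03340848  0.165     ]
 [ 0.56882366 -0.03118246  0.165     ]
 [ 0.57024997 -0.03727603  0.165     ]
 [ 0.60609938 -0.00633864  0.165     ]
 [ 0.62735867 -0.25296283  0.165     ]]
tri (array([ 0.57885311, -0.02561748,  0.18322898]), np.float64(0.011256210995254746)) (array([ 0.56921043, -0.03386601,  0.16098995]), np.float64(0.0005417310905768105))
stand pin tip [[0.54182794 0.22363865 0.06      ]] cab roof left [[0.61214936 0.00308321 0.18      ]] [[279.17756347 176.02616499]]
```

Run:
```python
from h import *
st(); r.grab_frame('wrist'); r.grab_frame('wrist'); o,M=st([.570,-.031,.130])
ci=r.camera_info('wrist'); im=r.grab_frame('wrist'); st()
print(proj('wrist',[[.570,-.031,.165]],ci),proj('top',[[.570,-.031,.165],[.57,-.031,.1]]))
g=cv2.cvtColor(im,cv2.COLOR_BGR2GRAY)[195:250,300:360]; print(g[::4,::3])
```

```text
1.65 tcp [ 0.5827 -0.0175  0.2305] ydir -84.6 j [ 0.113  0.34  -0.237  1.768  0.088  1.044 -1.632] w 0.0496 F [-0.4  0.   1. ]
1.75 tcp [ 0.5816 -0.0219  0.2305] ydir -84.94 j [ 0.117  0.339 -0.234  1.77   0.088  1.045 -1.631] w 0.0498 F [-0.3 -0.8  0.2]
tool shift [0.1005 0.0081 0.0121]
1.8 tcp [ 0.5815 -0.0229  0.2307] ydir -85.03 j [ 0.118  0.338 -0.233  1.771  0.088  1.045 -1.631] w 0.0496 F [ 0.9 -0.2  0.7]
[[322.28170473 225.66974445]] [[360.95300843 171.9395661 ]
 [359.24928651 177.17117438]]
[[ 76  74  76  79  82  93 114 110  84  73  75  78  74  77  78  77  78  79
   81  79]
 [ 79  78  77  76  78  83  84  88  80  69  73  73  76  78  79  75  76  82
   78  75]
 [ 84  80  77  80  69  83  84  87  82  77  72  70  77  80  80  79  77  72
   71  78]
 [102  78  73  71  72  79  80  85  84  80  77  69  71  73  71  73  71  68
   69  70]
 [103  68  70  70  74  81  86  84  83  70  68  69  69  68  73  71  71  69
   66  70]
 [103  76  70  72  69  81  85  84  86  68  70  69  70  70  69  69  70  71
   70  71]
 [102  91  68  72  68  78  81  90  84  71  72  70  69  67  72  72  68  71
   72  72]
 [103 101  68  72  75  78 107 114 115  80  69  69  68  68  72  75  71  72
   69  73]
 [ 99  99  70  70  73  70 102 116 111  77  68  69  68  70  74  66  69  70
   68  68]
 [100 105  72  76  69  68  67  83  72  70  74  71  71  72  69  65  67  73
   72  71]
 [104 107  76  76  76  80  72  70  70  70  67  67  69  69  69  70  70  72
   68  71]
 [107 104  71  75  74  74  68  69  72  71  71  69  69  68  68  66  65  70
   69  64]
 [104 100  78  75  76  77  77  68  68  67  71  66  66  69  69  67  69  75
   71  68]
 [105 107  79  73  72  74  71  65  68  66  69  71  68  70  73  71  69  68
   72  68]]
```

carry_out(
  targets=[0.05,0,0.007,0.012,0,0,0,0.05,0.02,0.007,0.012,0,0,0,0.05,0.06,0.007,0.012,0,0,0,0.05,0.1,0.007,0.012,0,0,0,0.05,0.1035,0.007,0.012,0,0,0,0.05,0.1035,0.007,0.012,0,0,0,0.05,0.1035,0.007,0.012,0,0,0,0,0.1035,0.007,0.012,0,0,0,0,0.1035,0.007,0.012,0,0,0,0,0.1035,0.007,0.012,0,0,0,0,0.1035,0.007,0.012,0,0,0,0,0.1035,0.007,0.012,0,0,0],
  squeeze=30,
)

```text
clock: 3.3
tcp_pos: [0.5702, -0.0305, 0.1278]
orientation: [2.176, 0.096, -2.179]
contact_force: [-1.0, -0.4, 6.7]
grip_width: 0.0087
```

```bash
cat > door.py <<'E'
from h import *
# row shifts (tool axes now) to follow door from th0 to th1; handle bar in door frame relative hinge
X=np.array([np.cos(.0883),np.sin(.0883),0]);Y=np.array([-X[1],X[0],0]);O=np.array([.624,-.1244,0])
def handle(th,H,h=(-.041,.225)):
    a=.0883+th;return H[:2]+np.array([np.cos(a)*h[0]-np.sin(a)*h[1],np.sin(a)*h[0]+np.cos(a)*h[1]])
H=O-.006*X-.126*Y
def plan(ths,th0,H=H):
    o,M=st()
    b=handle(th0,H)
    for t in ths:
        d=np.r_[handle(t,H)-b,0]; print(t,(M.T@d).round(3), 'turn x',round(-np.degrees(t-th0)/5,2))
E
python3 - <<'E'
from door import *
print(H,handle(0,H)); plan([.08,.17,.27,.38,.5,.6],0)
E
```

```text
[ 0.62913472 -0.25043823  0.        ] [ 0.56845276 -0.0299304 ]
3.3 tcp [ 0.5702 -0.0305  0.1278] ydir -85.01 j [ 0.119  0.439 -0.221  1.889  0.126  0.829 -1.651] w 0.0087 F [-1.  -0.4  6.7]
0.08 [0.    0.004 0.018] turn x -0.92
0.17 [0.    0.01  0.037] turn x -1.95
0.27 [0.    0.019 0.059] turn x -3.09
0.38 [0.    0.031 0.08 ] turn x -4.35
0.5 [0.    0.047 0.103] turn x -5.73
0.6 [0.    0.063 0.12 ] turn x -6.88
```

carry_out(
  targets=[0,0,0.004,0.018,-0.9,0,0,0,0,0.01,0.037,-1.95,0,0,0,0,0.019,0.059,-3.1,0,0,0,0,0.031,0.08,-4.35,0,0,0,0,0.047,0.103,-5.7,0,0,0,0,0.063,0.12,-6.9,0,0,0,0,0.063,0.12,-6.9,0,0],
)

```text
clock: 4.18
tcp_pos: [0.457, -0.1076, 0.1279]
orientation: [1.825, 0.649, -1.822]
contact_force: [8.2, -7.0, -11.3]
grip_width: 0.0087
```

Run:
```python
from door import *
plan([.7,.8,.9,1.0,1.1,1.2,1.3,1.4,1.5,1.57],.6); print(handle(.6,H))
```

```text
4.175 tcp [ 0.457  -0.1076  0.1279] ydir -50.69 j [ 0.397  0.302 -0.348  2.114  0.153  0.746 -0.934] w 0.0087 F [  8.2  -7.  -11.3]
0.7 [0.    0.005 0.022] turn x -1.15
0.8 [0.    0.013 0.044] turn x -2.29
0.9 [0.    0.022 0.065] turn x -3.44
1.0 [0.    0.034 0.084] turn x -4.58
1.1 [0.    0.047 0.103] turn x -5.73
1.2 [0.    0.063 0.12 ] turn x -6.88
1.3 [0.    0.08  0.135] turn x -8.02
1.4 [0.    0.098 0.149] turn x -9.17
1.5 [0.    0.118 0.16 ] turn x -10.31
1.57 [0.    0.132 0.167] turn x -11.12
[ 0.45454366 -0.10270888]
```

carry_out(
  targets=[0,0,0.005,0.022,-1.15,0,0,0,0,0.013,0.044,-2.3,0,0,0,0,0.022,0.065,-3.4,0,0,0,0,0.034,0.084,-4.6,0,0,0,0,0.047,0.103,-5.7,0,0,0,0,0.063,0.12,-6.9,0,0,0,0,0.08,0.135,-8.0,0,0,0,0,0.098,0.149,-9.2,0,0,0,0,0.118,0.16,-10.3,0,0,0,0,0.132,0.167,-11.1,0,0,0,0,0.132,0.167,-11.1,0,0,0,0,0.132,0.167,-11.1,0,0],
)

```text
clock: 5.68
tcp_pos: [0.4163, -0.3135, 0.128]
orientation: [1.149, 1.241, -1.137]
contact_force: [15.5, 3.8, -12.3]
grip_width: 0.0087
```

Run:
```python
from door import *
o,M=st(); print(M.round(3)); print(handle(1.57,H))
from scipy.optimize import brentq
d=o['tcp_pos'][:2]-H[:2]; print('theta est',np.arctan2(d[1],d[0])-np.arctan2(.225,-.041)-.0883+2*np.pi*0, np.hypot(*d), np.hypot(.225,.041))
cv2.imwrite('pics/top2.png',cv2.resize(r.grab_frame('top')[130:270,300:480],None,fx=4,fy=4,interpolation=cv2.INTER_CUBIC))
```

```text
5.675 tcp [ 0.4163 -0.3135  0.128 ] ydir 4.99 j [ 0.893  0.388 -0.442  1.999  0.223  0.792  0.41 ] w 0.0087 F [ 15.5   3.8 -12.3]
[[ 0.011  0.996  0.087]
 [-0.     0.087 -0.996]
 [-1.     0.011  0.001]]
[ 0.40857865 -0.31094457]
theta est -4.692964654245453 0.22200562072993618 0.22870505022845472
```

View pics/top2.png

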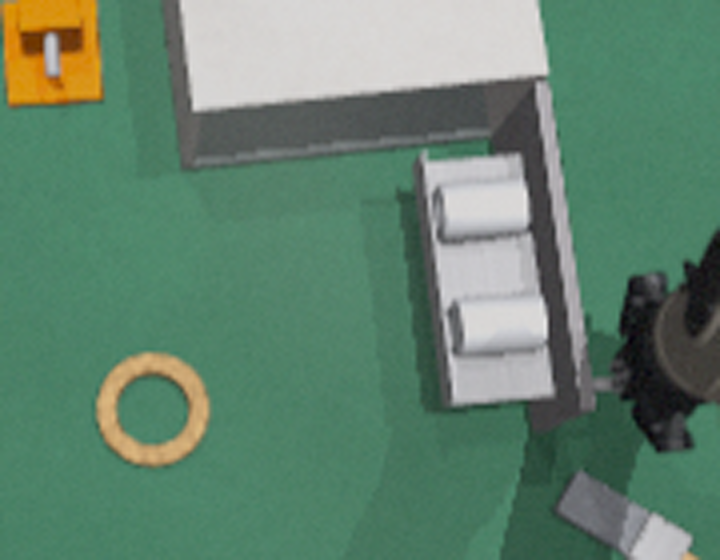

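carry_out(
  targets=[0.05,0,0,0,0,0,0,0.05,0,0,0,0,0,0,0.05,-0.03,0,0,0,0,0,0.05,-0.08,0,0,0,0,0,0.05,-0.12,0,0,0,0,0,0.05,-0.12,0,0,0,0,0,0.05,-0.12,0,0,0,0,0],
)

```text
clock: 6.6
tcp_pos: [0.4141, -0.3135, 0.2474]
orientation: [1.149, 1.242, -1.139]
contact_force: [0.1, 1.0, -0.9]
grip_width: 0.0499
```

Run:
```python
from door import *
C=lambda *l:[((u+.5)/4-.5+300,(v+.5)/4-.5+130) for u,v in l]
e=onz('top',C((540,85),(590,405)),.165); d=e[1]-e[0]; print('panel edge',e.round(4),np.linalg.norm(d),np.degrees(np.arctan2(d[1],d[0])))
s=onz('top',C((499,324),(483,208)),.140); print('spacers',s.round(4),np.linalg.norm(s[1]-s[0]))
th=np.arctan2(d[1],d[0])%(2*np.pi)-np.pi/2-.0883; print('theta',th)
for a in (.175,.085): print('model',handle(th,H,(.006+.042,a)))
M=r.get_obs(); st([*s[0][:2],.23])
```

```text
panel edge [[ 0.6326 -0.2538  0.165 ]
 [ 0.3912 -0.276   0.165 ]] 0.24248515150206257 -174.76002590572307
spacers [[ 0.4555 -0.2189  0.14  ]
 [ 0.5443 -0.2116  0.14  ]] 0.08906330853017576
theta 1.5739511274592368
model [ 0.45048235 -0.21862111]
model [ 0.54010623 -0.21040165]
6.6 tcp [ 0.4141 -0.3135  0.2474] ydir 4.96 j [ 0.942  0.238 -0.479  1.885  0.121  1.04   0.501] w 0.0499 F [ 0.1  1.  -0.9]
tool shift [ 0.0178  0.0493 -0.0907]
```

carry_out(
  targets=[0.058,0,0.025,-0.045,0,0,0,0.058,0,0.048,-0.09,0,0,0,0.058,0,0.048,-0.09,0,0,0,0.058,0,0.048,-0.09,0,0,0,0.058,0,0.048,-0.09,0,0,0,0.058,0,0.048,-0.09,0,0,0],
)

```text
clock: 7.35
tcp_pos: [0.4535, -0.2208, 0.2475]
orientation: [1.151, 1.241, -1.141]
contact_force: [-0.1, 0.0, 0.7]
grip_width: 0.0587
```

Run:
```python
from door import *
o,M=st([.453,-.2188,.109]); ci=r.camera_info('wrist'); im=r.grab_frame('wrist'); np.save('ci3.npy',ci,allow_pickle=True)
cv2.imwrite('pics/w3.png',im); print(proj('wrist',[[.453,-.2188,.148],[.542,-.211,.148]],ci),st()[0]['clock'])
```

```text
7.35 tcp [ 0.4535 -0.2208  0.2475] ydir 4.84 j [ 0.804  0.219 -0.541  1.914  0.128  1.034  0.293] w 0.0587 F [-0.1  0.   0.7]
tool shift [ 0.1384 -0.0016 -0.0022]
7.4 tcp [ 0.4537 -0.2205  0.2475] ydir 4.86 j [ 0.804  0.219 -0.541  1.913  0.128  1.034  0.293] w 0.0579 F [-0.6  0.2 -0.3]
[[310.27181996 194.5969894 ]
 [412.4658195  193.91933119]] 7.4
```

View pics/w3.png

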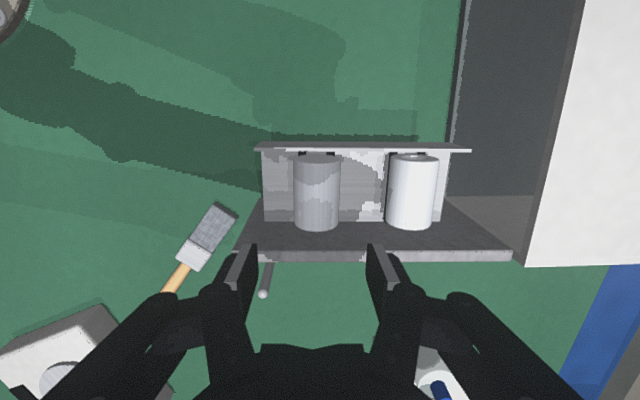

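Run:
```python
from door import *
ci=np.load('ci3.npy',allow_pickle=True).item()
im=cv2.imread('pics/w3.png');g=cv2.cvtColor(im,cv2.COLOR_BGR2GRAY).astype(int)
print(g[190,285:348:2],g[190,378:446:2])
q=onz('wrist',[(316.5,190),(411,190)],.126,ci); print(q, np.linalg.norm(q[0]-q[1]))
print(onz('wrist',[(316,158),(317,229),(316.5,194)],.148,ci)); print('handle top',onz('wrist',[(263,295)],.165,ci))
```

```text
[155 151 145 144 120 130 139 152 154 167 176 181 182 185 190 191 192 188
 190 186 188 177 174 170 169 157 146 127 159 157 156 158] [142 141 116 120  53 107 117 132 179 191 210 218 222 228 234 235 237 235
 236 235 235 235 236 235 236 235 231 226 212 204 214 212 217 179]
[[ 0.45915217 -0.22093234  0.126     ]
 [ 0.54862461 -0.21368966  0.126     ]] 0.08976510709338137
[[ 0.45514728 -0.18637863  0.148     ]
 [ 0.46173591 -0.25094637  0.148     ]
 [ 0.45834765 -0.21782197  0.148     ]]
handle top [[ 0.41724661 -0.31303952  0.165     ]]
```

carry_out(
  targets=[0.06,0.0,0.005,-0.001,0,0,0,0.06,0.03,0.005,-0.001,0,0,0,0.06,0.07,0.005,-0.001,0,0,0,0.06,0.105,0.005,-0.001,0,0,0,0.06,0.13,0.005,-0.001,0,0,0,0.06,0.14,0.005,-0.001,0,0,0,0.06,0.14,0.005,-0.001,0,0,0,0.06,0.14,0.005,-0.001,0,0,0],
  squeeze=50,
)

```text
clock: 8.4
tcp_pos: [0.4607, -0.2194, 0.1087]
orientation: [1.151, 1.239, -1.139]
contact_force: [1.6, -1.1, 0.2]
grip_width: 0.06
```

carry_out(
  targets=[0.02,0,0,0,0,0,0,0.02,0,0,0,0,0,0,0.02,0,0,0,0,0,0,0.02,0,0,0,0,0,0,0.02,0,0,0,0,0,0],
  squeeze=50,
)

```text
clock: 9.02
tcp_pos: [0.4593, -0.2198, 0.1096]
orientation: [1.149, 1.24, -1.142]
contact_force: [-7.6, 0.8, 9.0]
grip_width: 0.0428
```

carry_out(
  targets=[0.02,-0.03,0,0,0,0,0,0.02,-0.07,0,0,0,0,0,0.02,-0.11,0,0,0,0,0,0.02,-0.12,0,0,0,0,0,0.02,-0.12,0,0,0,0,0],
)

```text
clock: 9.65
tcp_pos: [0.4582, -0.2197, 0.2299]
orientation: [1.149, 1.239, -1.143]
contact_force: [-0.8, 0.1, -1.6]
grip_width: 0.0429
```

Run:
```python
from door import *
o,M=st([.476,.231,.20]); print(M.round(3))
```

```text
9.65 tcp [ 0.4582 -0.2197  0.2299] ydir 4.79 j [ 0.796  0.246 -0.545  1.927  0.151  1.     0.266] w 0.0429 F [-0.8  0.1 -1.6]
tool shift [ 0.0288  0.0551 -0.4477]
[[ 0.009  0.996  0.083]
 [-0.003  0.083 -0.997]
 [-1.     0.009  0.004]]
```

carry_out(
  targets=[0.02,0,0.007,-0.056,-2,0,0,0.02,0,0.014,-0.112,-4,0,0,0.02,0,0.021,-0.168,-6,0,0,0.02,0,0.028,-0.224,-8,0,0,0.02,0,0.035,-0.28,-10,0,0,0.02,0,0.042,-0.336,-12,0,0,0.02,0,0.048,-0.392,-14,0,0,0.02,0,0.055,-0.448,-16,0,0,0.02,0,0.055,-0.448,-16,0,0,0.02,0,0.055,-0.448,-16,0,0,0.02,0,0.055,-0.448,-16,0,0,0.02,0,0.055,-0.448,-16,0,0],
)

```text
clock: 11.15
tcp_pos: [0.4759, 0.2299, 0.2285]
orientation: [0.071, 1.561, -0.076]
contact_force: [0.5, 0.1, -1.6]
grip_width: 0.043
```

Run:
```python
from door import *
r.grab_frame('top');r.grab_frame('top')
o,M=st([.476,.231,.13]); ci=r.camera_info('wrist'); im=r.grab_frame('wrist'); np.save('ci4.npy',ci,allow_pickle=True)
cv2.imwrite('pics/w4.png',im); print(M.round(3),proj('wrist',[[.541,.2255,.06],[.574,.2228,.06]],ci));st()
```

```text
11.25 tcp [0.4759 0.2304 0.2288] ydir 84.69 j [ 0.212  0.389 -0.973  1.864  0.374  1.077  0.571] w 0.0427 F [ 0.1  0.9 -1.1]
tool shift [ 0.0988  0.0009 -0.0009]
[[ 0.009  0.093  0.996]
 [-0.003  0.996 -0.093]
 [-1.    -0.002  0.009]] [[313.08691093 229.69614396]
 [313.38224662 254.67024779]]
11.3 tcp [0.4759 0.2306 0.2289] ydir 84.71 j [ 0.211  0.389 -0.973  1.863  0.374  1.077  0.571] w 0.0431 F [-0.1 -0.4 -1.5]
```

View pics/w4.png

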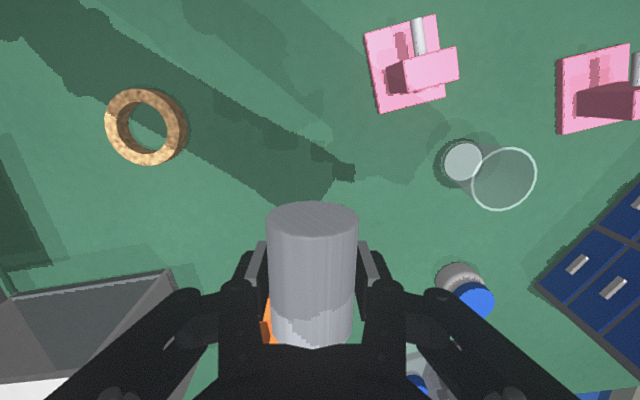

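carry_out(
  targets=[0.02,0.05,0.001,0,0,0,0,0.02,0.1,0.001,0,0,0,0,0.02,0.15,0.001,0,0,0,0,0.02,0.18,0.001,0,0,0,0,0.02,0.1853,0.001,0,0,0,0,0.02,0.1853,0.001,0,0,0,0,0.02,0.1853,0.001,0,0,0,0],
)

```text
clock: 12.18
tcp_pos: [0.4787, 0.2316, 0.0451]
orientation: [0.071, 1.558, -0.074]
contact_force: [-0.6, -0.5, -1.6]
grip_width: 0.0432
```

Run:
```python
from door import *
o,M=st([.534,.227,.0436]); print(M.round(3))
cv2.imwrite('pics/s5.png',cv2.resize(r.grab_frame('scene')[200:290,300:420],None,fx=5,fy=5,interpolation=cv2.INTER_CUBIC))
print(((proj('scene',[[.540,.227,.06],o['tcp_pos']+[0,0,.0164]])-[300,200]+.5)*5-.5))
```

```text
12.175 tcp [0.4787 0.2316 0.0451] ydir 84.69 j [ 0.037  0.631 -0.783  2.004  0.658  0.766  0.334] w 0.0432 F [-0.6 -0.5 -1.6]
tool shift [0.0021 0.0005 0.0554]
[[ 0.012  0.092  0.996]
 [-0.002  0.996 -0.092]
 [-1.    -0.001  0.012]]
[[276.33977279 181.91554413]
 [351.20662049 130.65913729]]
```

View pics/s5.png

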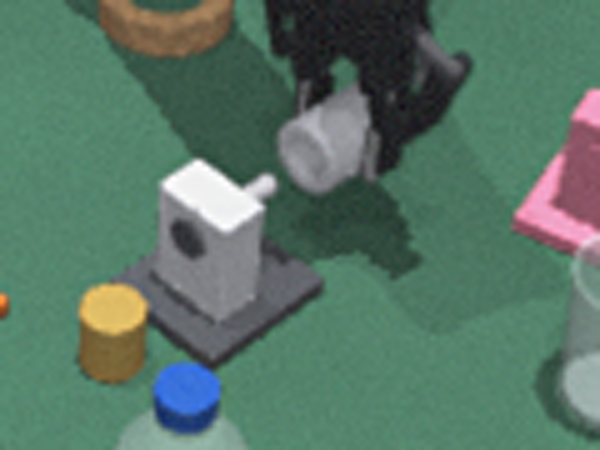

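carry_out(
  targets=[0.02,0.0015,0.0005,0.012,0,0,0,0.02,0.0015,0.0005,0.022,0,0,0,0.02,0.0015,0.0005,0.028,0,0,0,0.02,0.0015,0.0005,0.034,0,0,0,0.02,0.0015,0.0005,0.04,0,0,0,0.02,0.0015,0.0005,0.04,0,0,0],
)

```text
clock: 12.98
tcp_pos: [0.519, 0.2283, 0.0439]
orientation: [0.072, 1.558, -0.074]
contact_force: [-0.4, -0.0, -1.5]
grip_width: 0.0426
```

carry_out(
  targets=[0.02,0,0,0.006,0,0,0,0.02,0,0,0.012,0,0,0,0.02,0,0,0.017,0,0,0,0.02,0,0,0.017,0,0,0,0.02,0,0,0.017,0,0,0],
)

```text
clock: 13.6
tcp_pos: [0.5357, 0.2267, 0.0441]
orientation: [0.072, 1.558, -0.074]
contact_force: [-0.5, -1.1, -1.9]
grip_width: 0.0426
```

Run:
```python
from door import *
o,M=st()
cv2.imwrite('pics/s6.png',cv2.resize(r.grab_frame('scene')[200:290,300:420],None,fx=5,fy=5,interpolation=cv2.INTER_CUBIC))
```

```text
13.6 tcp [0.5357 0.2267 0.0441] ydir 84.67 j [ 0.059  0.691 -0.767  1.888  0.659  0.824  0.418] w 0.0426 F [-0.5 -1.1 -1.9]
```

View pics/s6.png

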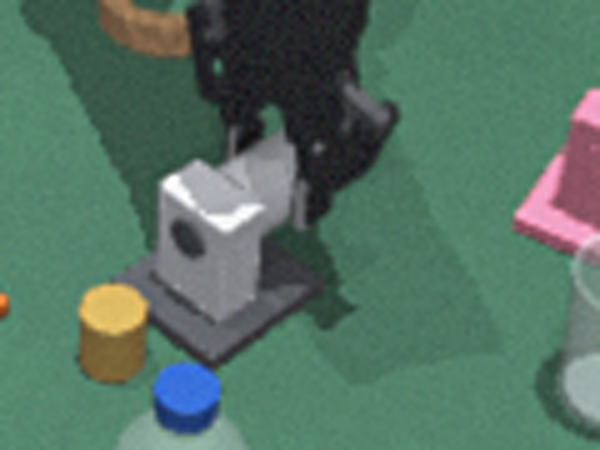

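carry_out(
  targets=[0.02,0,0,-0.02,0,0,0,0.02,0,0,-0.045,0,0,0,0.02,0,0,-0.075,0,0,0,0.02,-0.02,0,-0.09,0,0,0,0.02,-0.07,0,-0.09,0,0,0,0.02,-0.12,0,-0.09,0,0,0,0.02,-0.17,0,-0.09,0,0,0,0.02,-0.19,0,-0.09,0,0,0,0.02,-0.19,0,-0.09,0,0,0],
)

```text
clock: 14.78
tcp_pos: [0.4442, 0.2355, 0.2335]
orientation: [0.072, 1.556, -0.074]
contact_force: [-0.3, -0.6, -2.1]
grip_width: 0.043
```

Run:
```python
from h import *
import itertools
from scipy.optimize import least_squares
st()
D=[eval(l) for l in open('log.txt')]; D.append(([1.08591074,0.47780384,0.02231768,1.55644069,-0.01147995,1.10929013,-0.083068],[0.24813418,-0.62710917,0.23032733],[2.01554402,0.38624603,-2.01652674]))
Q=np.array([d[0] for d in D]);P=np.array([d[1] for d in D]);G=R.from_rotvec([d[2] for d in D])
ax='zyzyzyz'
best=[]
for s in itertools.product([1,-1],repeat=7):
    A=R.identity(len(Q))
    for i in range(7): A=A*R.from_euler(ax[i],s[i]*Q[:,i])
    T=A.inv()*G; m=T.mean(); best.append((np.degrees((m.inv()*T).magnitude().max()),s,m))
best.sort(key=lambda b:b[0]); print([(round(b[0],2),b[1]) for b in best[:3]])
e,s,T=best[0]; print(T.as_matrix().round(2))
E={'x':[1,0,0],'z':[0,0,1]}
# linear fit of link offsets: p = p0 + R1 a1(after j2) ...
rows=[];A=R.identity(len(Q));blocks=[np.tile(np.eye(3),(len(Q),1,1))]
for i in range(7):
    A=A*R.from_euler(ax[i],s[i]*Q[:,i])
    if i in(1,3,5,6): blocks.append(A.as_matrix())
# columns: p0 z; upper x,z ; fore x,z ; hand(after j6) x,z ; 
cols=[blocks[0][:,:,2],blocks[1][:,:,0],blocks[1][:,:,2],blocks[2][:,:,0],blocks[2][:,:,2],blocks[3][:,:,0],blocks[3][:,:,2]]
B=np.stack([c.reshape(-1) for c in cols],1); x,res,rk,sv=np.linalg.lstsq(B,P.reshape(-1),rcond=None)
print(x.round(4),rk,sv.round(2),np.abs(B@x-P.reshape(-1)).max())
```

```text
14.775 tcp [0.4442 0.2355 0.2335] ydir 84.65 j [ 0.228  0.338 -1.011  1.915  0.34   1.058  0.552] w 0.043 F [-0.3 -0.6 -2.1]
[(np.float64(0.0), (-1, 1, -1, 1, -1, 1, -1)), (np.float64(1.14), (-1, -1, -1, -1, -1, -1, -1)), (np.float64(46.58), (-1, -1, -1, 1, 1, 1, -1))]
[[-0. -1. -0.]
 [-0.  0. -1.]
 [ 1. -0. -0.]]
[-2.3058  0.0909  0.4861 -0.0523  0.4365  0.0598 -2.2836] 7 [8.43 7.02 2.24 0.58 0.37 0.32 0.02] 0.053231271750814685
```

```bash
cat > fk.py <<'E'
from h import *
S=np.array([-1,1,-1,1,-1,1,-1]);ax='zyzyzyz'
T=R.from_matrix([[0,-1,0],[0,0,-1],[1,0,0]])
def frames(Q):
    Q=np.atleast_2d(Q);A=R.identity(len(Q));F=[A]
    for i in range(7): A=A*R.from_euler(ax[i],S[i]*Q[:,i]);F.append(A)
    return F
C=[(0,2),(2,0),(2,2),(3,0),(3,1),(4,0),(4,1),(4,2),(6,0),(6,1),(6,2),(1,0),(1,1)]
def basis(Q):
    F=frames(Q);return np.stack([F[i].as_matrix()[:,:,k].reshape(-1) for i,k in C],1)
def load():
    D=[eval(l) for l in open('log.txt')]
    return np.array([d[0] for d in D]),np.array([d[1] for d in D]),R.from_rotvec([d[2] for d in D])
E
python3 - <<'E'
from fk import *
Q,P,G=load();B=basis(Q)
x0=np.zeros(len(C));x0[[0,2,7,10]]=.35,.45,.43,.37
for lam in (1e-2,1e-3,1e-4):
    y=np.linalg.lstsq(np.r_[B,lam*np.eye(len(C))],np.r_[P.reshape(-1)-B@x0,0*x0],rcond=None)[0]
    print(lam,dict(zip(C,(x0+y).round(4))),np.abs(B@(x0+y)-P.reshape(-1)).max())
print(((frames(Q)[-1]*T).inv()*G).magnitude().max(), len(Q))
E
```

```text
0.01 {(0, 2): np.float64(0.3133), (2, 0): np.float64(0.0004), (2, 2): np.float64(0.5423), (3, 0): np.float64(-0.0006), (3, 1): np.float64(-0.0155), (4, 0): np.float64(0.0003), (4, 1): np.float64(-0.0155), (4, 2): np.float64(0.4728), (6, 0): np.float64(-0.0006), (6, 1): np.float64(-0.0004), (6, 2): np.float64(0.3534), (1, 0): np.float64(-0.0006), (1, 1): np.float64(-0.0309)} 0.00016050684209673038
0.001 {(0, 2): np.float64(0.2876), (2, 0): np.float64(0.0), (2, 2): np.float64(0.5418), (3, 0): np.float64(-0.0), (3, 1): np.float64(-0.0157), (4, 0): np.float64(0.0), (4, 1): np.float64(-0.0157), (4, 2): np.float64(0.4725), (6, 0): np.float64(-0.0), (6, 1): np.float64(-0.0004), (6, 2): np.float64(0.3275), (1, 0): np.float64(-0.0), (1, 1): np.float64(-0.0305)} 3.201582626233268e-06
0.0001 {(0, 2): np.float64(0.2871), (2, 0): np.float64(0.0), (2, 2): np.float64(0.5418), (3, 0): np.float64(-0.0), (3, 1): np.float64(-0.0157), (4, 0): np.float64(0.0), (4, 1): np.float64(-0.0157), (4, 2): np.float64(0.4725), (6, 0): np.float64(-0.0), (6, 1): np.float64(-0.0004), (6, 2): np.float64(0.327), (1, 0): np.float64(-0.0), (1, 1): np.float64(-0.0305)} 3.2343803246792646e-08
1.0496782941377504e-15 17
```

```bash
cat >> fk.py <<'E'
from scipy.optimize import least_squares
X=np.zeros(len(C));
def calib():
    Q,P,G=load();B=basis(Q);x0=np.zeros(len(C));x0[[0,2,7,10]]=.2871,.5418,.4725,.327
    X[:]=x0+np.linalg.lstsq(np.r_[B,1e-4*np.eye(len(C))],np.r_[P.reshape(-1)-B@x0,0*x0],rcond=None)[0]
LO=np.array([-2.96,-.34,-1.41,.24,-1.37,.17,-2.96]);HI=np.array([2.96,2.1,1.46,2.44,4.51,1.92,2.96])
def fk(q): return basis(q)@X,(frames(q)[-1]*T)[0]
def ik(q0,p,Rt,w=.02):
    def f(q):
        a,b=fk(q);return np.r_[(a-p)*5,(b.inv()*Rt).as_rotvec(),w*(q-q0)]
    s=least_squares(f,np.clip(q0,LO+.03,HI-.03),bounds=(LO+.02,HI-.02));a,b=fk(s.x)
    return s.x,np.linalg.norm(a-p),np.degrees((b.inv()*Rt).magnitude())
def follow(q,p0,R0,p1,yaw,tilt,n=14):
    """yaw (deg, world) during shift, then tilt about tool y; returns worst errors and q path"""
    ep=er=0;path=[]
    for t in np.linspace(0,1,n+1)[1:]:
        Rt=R.from_euler('z',yaw*t,degrees=True)*R0;q,a,b=ik(q,p0+(p1-p0)*t,Rt);ep=max(ep,a);er=max(er,b);path.append(q)
    for t in np.linspace(0,1,n+1)[1:]:
        q,a,b=ik(q,p1,Rt*R.from_euler('y',tilt*t,degrees=True));ep=max(ep,a);er=max(er,b);path.append(q)
    return ep,er,np.array(path)
calib()
E
cat > srch.py <<'E'
from fk import *
o=r.get_obs();q=o['joints'];p=o['tcp_pos'];R0=R.from_rotvec(o['orientation'])
res=[]
for x,y in ((.44,.2),(.5,.05),(.45,-.05),(.55,.1)):
  for z in (.24,.3):
    for yaw in (-120,-90,-60,-30,0,30,60,90):
        ep,er,pa=follow(q,p,R0,np.array([x,y,z]),yaw,-90,8)
        m=np.minimum(pa-LO,HI-pa).min(); res.append((round(ep*1e3,1),round(er,1),round(m,2),x,y,z,yaw,pa[-1].round(2).tolist()))
res.sort(key=lambda a:a[0]+a[1]-20*min(a[2],.1))
for a in res[:10]: print(a)
E
time timeout 500 python3 srch.py
```

```text
(np.float64(0.0), np.float64(0.0), np.float64(0.02), 0.44, 0.2, 0.24, -60, [-1.06, 0.79, -0.09, 1.92, 0.94, 1.9, -1.27])
(np.float64(0.0), np.float64(0.0), np.float64(0.02), 0.44, 0.2, 0.24, -30, [-0.94, 0.73, -0.42, 2.27, 1.31, 1.9, -1.46])
(np.float64(0.0), np.float64(0.0), np.float64(0.02), 0.44, 0.2, 0.3, -60, [-1.14, 0.69, 0.02, 1.93, 0.94, 1.9, -1.15])
(np.float64(0.0), np.float64(0.0), np.float64(0.02), 0.44, 0.2, 0.3, -30, [-0.94, 0.59, -0.42, 2.27, 1.31, 1.9, -1.33])
(np.float64(0.0), np.float64(0.0), np.float64(0.02), 0.5, 0.05, 0.24, -90, [-0.79, 0.86, 0.11, 1.77, 0.81, 1.9, -1.14])
(np.float64(0.0), np.float64(0.0), np.float64(0.02), 0.5, 0.05, 0.24, -60, [-0.63, 0.75, -0.31, 2.1, 1.21, 1.9, -1.36])
(np.float64(0.0), np.float64(0.0), np.float64(0.02), 0.5, 0.05, 0.3, -90, [-0.88, 0.78, 0.24, 1.78, 0.81, 1.9, -1.02])
(np.float64(0.0), np.float64(0.0), np.float64(0.02), 0.5, 0.05, 0.3, -60, [-0.67, 0.63, -0.27, 2.11, 1.2, 1.9, -1.24])
(np.float64(0.0), np.float64(0.0), np.float64(0.02), 0.45, -0.05, 0.24, -90, [-0.53, 0.77, -0.13, 1.99, 0.91, 1.9, -1.33])
(np.float64(0.0), np.float64(0.0), np.float64(0.02), 0.45, -0.05, 0.24, -60, [-0.45, 0.72, -0.44, 2.32, 1.24, 1.9, -1.53])
real	1m2.363s
user	1m1.139s
sys	0m0.210s
```

carry_out(
  targets=[0.02,-0.01,-0.03,0.002,2,0,0,0.02,-0.02,-0.06,0.004,4,0,0,0.02,-0.03,-0.09,0.006,6,0,0,0.02,-0.03,-0.115,0.007,8,0,0,0.02,-0.03,-0.115,0.007,10,0,0,0.02,-0.03,-0.115,0.007,12,0,0,0.02,-0.03,-0.115,0.007,13,0,0,0.02,-0.03,-0.115,0.007,13,0,0],
)

```text
clock: 15.78
tcp_pos: [0.439, 0.1198, 0.2617]
orientation: [0.954, 1.342, -0.948]
contact_force: [0.7, -0.5, -2.0]
grip_width: 0.0432
```

carry_out(
  targets=[0.02,0,0,0,0,-1.5,0,0.02,0,0,0,0,-3,0,0.02,0,0,0,0,-4.5,0,0.02,0,0,0,0,-6,0,0.02,0,0,0,0,-7.5,0,0.02,0,0,0,0,-9,0,0.02,0,0,0,0,-9,0,0.02,0,0,0,0,-9,0],
)

```text
clock: 16.77
tcp_pos: [0.439, 0.1195, 0.2612]
orientation: [0.484, 0.675, -1.158]
contact_force: [-0.4, -1.0, -1.3]
grip_width: 0.0426
```

Run:
```python
from fk import *
o,M=st(); print(M.round(3)); print('margins',(o['joints']-LO).round(2),(HI-o['joints']).round(2))
```

```text
16.775 tcp [0.439  0.1195 0.2612] ydir 19.72 j [-0.202  0.369 -0.812  2.008  0.831  1.551 -1.032] w 0.0426 F [-0.4 -1.  -1.3]
[[ 0.244  0.941  0.233]
 [-0.667  0.337 -0.665]
 [-0.704  0.007  0.71 ]]
margins [2.76 0.71 0.6  1.77 2.2  1.38 1.93] [3.16 1.73 2.27 0.43 3.68 0.37 3.99]
```

carry_out(
  targets=[0.02,0,0,0,0,-1.5,0,0.02,0,0,0,0,-3,0,0.02,0,0,0,0,-4.5,0,0.02,0,0,0,0,-6,0,0.02,0,0,0,0,-7.5,0,0.02,0,0,0,0,-9,0,0.02,0,0,0,0,-9,0,0.02,0,0,0,0,-9,0,0.02,0,0,0,0,-9,0],
)

```text
clock: 17.9
tcp_pos: [0.4394, 0.1186, 0.2616]
orientation: [0.007, -0.004, -1.229]
contact_force: [-0.8, 0.5, -1.9]
grip_width: 0.0435
```

Run:
```python
from fk import *
o,M=st(); print(M.round(3)); print('margins',(o['joints']-LO).round(2),(HI-o['joints']).round(2))
u=proj('scene',o['tcp_pos'])[0].astype(int);print(u)
cv2.imwrite('pics/s7.png',r.grab_frame('scene'))
```

```text
17.9 tcp [0.4394 0.1186 0.2616] ydir 19.58 j [-0.899  0.715 -0.164  2.026  0.956  1.902 -1.315] w 0.0435 F [-0.8  0.5 -1.9]
[[ 0.335  0.942 -0.007]
 [-0.942  0.335 -0.003]
 [-0.001  0.008  1.   ]]
margins [2.06 1.05 1.25 1.79 2.33 1.73 1.64] [3.86 1.39 1.62 0.41 3.55 0.02 4.28]
[352 144]
```

View pics/s7.png

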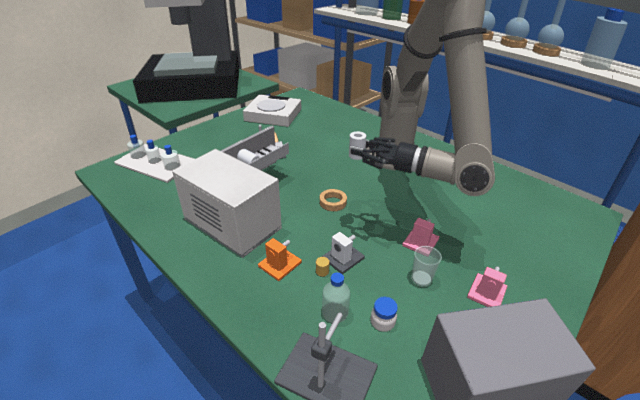

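carry_out(
  targets=[0.02,0,0,-0.015,0,0,0,0.02,0,0,-0.03,0,0,0,0.02,0,0,-0.045,0,0,0,0.02,0,0,-0.045,0,0,0,0.02,0,0,-0.045,0,0,0,0.02,0,0,-0.045,0,0,0,0.02,0,0,-0.045,0,0,0],
)

```text
clock: 18.82
tcp_pos: [0.4398, 0.1188, 0.2169]
orientation: [0.008, -0.005, -1.229]
contact_force: [-1.0, -1.0, -1.3]
grip_width: 0.0432
```

Run:
```python
from fk import *
o,M=st(); print(M[:,2].round(3),np.abs(o['qvel']).max(),'margins',np.minimum(o['joints']-LO,HI-o['joints']).round(3))
cv2.imwrite('pics/s8.png',cv2.resize(r.grab_frame('scene')[100:250,210:470],None,fx=3,fy=3,interpolation=cv2.INTER_CUBIC))
```

```text
18.825 tcp [0.4398 0.1188 0.2169] ydir 19.59 j [-0.903  0.8   -0.157  2.016  0.947  1.86  -1.381] w 0.0432 F [-1.  -1.  -1.3]
[-0.008 -0.003  1.   ] 0.0019646220904817966 margins [2.057 1.14  1.253 0.424 2.317 0.06  1.579]
```

View pics/s8.png

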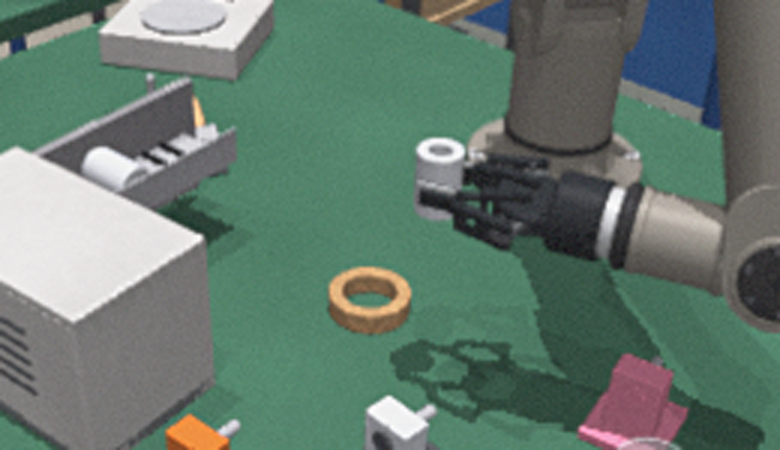

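The picture shows the spacer held upright with its hole up and clear of everything. The other spacer is still in the rack at about (110,168). I'm handing in.

```bash
python3 -c "
from bench import r
print(r.hand_in())"
```

```text
the job is handed in; nothing more can be done
None
```

The job is done and handed in at about 19 s of the 72 s allowed; `hand_in` gives no verdict.

- **Door:** I swung it open by the handle to about 1.57 rad, judged from the top camera.
- **Spacer and pin:** I took the outer spacer from the rack. Its first end went over the pin about 27 mm without resistance, so the other end was never needed. I then drew it off and turned it hole up.
- **Last checks:**
  - The spacer's axis was within 1° of vertical, judged from the tool pose.
  - It was held at about 0.22 m above the bench, with the fingers stopped on it at 43 mm opening (50 N squeeze).
  - The arm was still.
  - The last picture shows the hole up, nothing touching, and the other spacer still in the rack. The cork ring and the stands are where they were; the other bystanders were last seen in place in the view just before the final 45 mm lowering.
- **What disagreed:**
  - My first handle position, from the top view, was about 15 mm off. The wrist camera corrected it before the grasp.
  - The scene camera reads about 1.5 px off.
  - Joint 6 ended only 0.06 rad from its limit.

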